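# Lock the springform tin and tare the scale

### The job

Get the cake tin ready for weighing the batter into it: with a fingertip, push the open clamp lever of the springform tin round against the side of the ring until it snaps shut, then press the scale's orange tare button down and let it go. Leave the tin standing where it is on the scale: do not lift it, tip it or shove it along. Do not press the grey button, and leave the things around as they are.

Things in the scene. Friction and masses are not known exactly. Their poses are not given: they have to be found in the camera images.
- cake_tin: loose round springform cake tin, dark grey steel, empty, about 0.75 kg, ring 160 mm across, 62 mm high, on the scale's anti-slip pad. Origin: centre of its underside, 24 mm above the worktop; z up. The ring's seam with its bright steel clamp is on the tin's -x side, sprung open a few mm until the clamp is shut. Only friction holds the tin: a sideways push of about 5 N can slide or turn it.
- clamp_pivot (a point): vertical axis of the clamp lever, outside the ring, at the lever's mid height, 58 mm above the worktop; in the tin's frame at (-88, -18, 34) mm. The point's axes are the tin's. When shut, the lever runs from here along the ring towards the tin's -y side, 12 mm outside the wall; lever_tip is then 22 mm in +x and 46 mm in -y from here.
- lever_tip (a point): point on the clamp lever 51 mm from its axis, 8 mm short of its free end, at mid height. The lever is a bright steel strip on edge, 22 mm high (47 to 69 mm above the worktop, 23 mm of air beneath), 3 mm thick, 59 mm from axis to end, curved like the ring. As found it stands out from the ring.
- clamp_lever (a joint): lever angle, rad: 0 = open, as found; 1.85 = shut, at its stop. It shuts anticlockwise seen from above: first push its face away from the tin's -y side, roughly along the tin's -y, then round towards the ring. It takes up to 1.3 N near the tip (most at 0.7 rad); above about 1.6 rad it is past centre and snaps to 1.85 by itself; let go earlier, it springs open.
- scale: flat white kitchen scale, fixed in place, 250 x 190 mm, 18 mm high, with a round platform under a grey silicone pad, 178 mm across, top 24 mm above the worktop. Origin: centre of its underside; z up; its front edge with dark display and two buttons is at its -x side.
- tare_button_top (a point): centre of the top of the orange tare button, 21 mm across, at the left end of the scale's front edge as seen from the front (its +y side), 23 mm above the worktop; the point moves with the button.
- tare_button (a joint): travel of the tare button, m: 0 = up, 0.0035 = fully down; it is pressed straight down, springs back, and takes 4 N to press fully.
- unit_button_top (a point): centre of the top of the grey unit button, same size and height, at the other (-y) end of the front edge; not to be pressed.
- unit_button (a joint): travel of the grey unit button, m: 0 = up, 0.0035 = fully down.
- egg_timer: loose red and cream kitchen timer, 64 mm across, 47 mm high, to the right of the scale; origin: centre of its underside. Bystander.
- spatula: loose spatula with a black handle, 315 x 52 x 16 mm, lying to the left of the scale; origin: underside, centre. Bystander.
- teaspoon: loose steel teaspoon, 130 x 26 x 11 mm, lying near the worktop's front edge; origin: underside, centre. Bystander.
- striped_bowl: loose cream bowl with stripes, 150 mm across, 64 mm high, to the far left; origin: centre of its underside. Bystander.
- spice_a: loose spice jar with a yellow lid, 42 mm across, 96 mm high, to the right of the timer; origin: centre of its underside. Bystander.

How it is judged:
By the outcome, as a careful person would: the job done as asked, in the order asked, and still so for the second after the job is handed in, with the robot touching nothing.
It also fails if it takes over 48 s, if anything falls off the work surface, if the arm or the gripper's body presses on something with over 40 N, if the wrist force passes 120 N, or if a joint passes its speed limit or range.

### The arm

A 6-joint arm with a two-finger parallel gripper is mounted at the origin on a cart in front of the work surface, level with it; the furniture and walls round the work are solid. World frame = base frame: x ahead of the robot, y to its left, z up, the work surface at z = 0. Lengths are in m, angles in rad, forces in N, time in s.
With the tool pointing down it reaches from about 0.35 to 0.975 m from the base axis. Payload 4.9 kg.
Tool frame: the origin (TCP) lies at the very end of the fingers, on their centre line; the grasp point (between the pads) lies 19 mm behind it; z points along the fingers, x is the direction in which the jaws open and shut, and the axes are right-handed (so a half turn about z gives the same grasp; the last joint's range is limited). The gripper opens to 85 mm and grips with 20 to 120 N. Pads are 22 mm wide; open, the fingers measure 114 mm over their backs; the gripper's body (76 mm by 85 mm) begins 54 mm behind the grasp point. The pads swing forward as they close: fully open they stand 13 mm farther back than shut.
Start: joints at [1.071, 0.053, 1.613, -0, 1.476, -0.119], TCP at [0.232, 0.58, 0.2] pointing down, gripper open.
Joint ranges: [-3.01, 3.01], [-1.01, 2.22], [0.06, 2.58], [-1.02, 4.17], [0.09, 2.62], [-3.14, 3.14]. Speed limits (rad/s): [2.57, 2.57, 3.14, 3.14, 3.14, 3.14].

### API

Orientations are given as a unit quaternion [w, x, y, z].
In Python, from plant import manip, imaging gives the robot as it stands.
- The arm moves only by the shell command python3 -m pendant 'ROWS'. ROWS is JSON, a list that holds one entry, the list of rows, each a list of 7 numbers: the turn, a rotation vector about the world's x, y, z in units of pi rad (1.0 is pi rad), then the shift along the world's x, y, z in units of 250 mm (1.0 is 250 mm), then the opening, from 0 (shut) to 1 (fully open). In form: [[[ax, ay, az, tx, ty, tz, claw], ...]]. A call has 1 to 20 rows; each row shifts and turns the commanded pose from where the row before left it; what a row does not reach is not made up. A row lasts 1/8 s, in which the tool goes at most 62.5 mm and 10.7 degrees, less where a joint would pass 70% of its speed; a pose out of reach is approached as far as the arm can. A call with a number of a shift or a turn outside -1 to 1 is refused whole. A call with a gripper value outside its range is refused whole. The fingers move at their own pace and stop on an object; the grip force is fixed at half the most. Time passes only in rows, so rows that do not move let the fingers close. It gives the time, the measured TCP pose, the force and the opening at its end, in the units of the state.
- manip.state(): the state, without advancing time (a new reading comes with each control period).
- imaging.grab_frame(name): name is "side" or "top" or "wrist"; returns a dict with "frame" (420x560x3 uint8, blue, green, red), "mtx" (3x3 intrinsics, pixels), "world_to_cam" (4x4, takes a point from world to camera coordinates). Camera axes: x right, y down, z forward; pixel columns grow to the right and rows downward; lengths in m; the calibration is good to about 2 mm. A picture is of the moment at which its call begins. There is no depth.
- manip.job_done(): hands the job in, once; it reports no verdict.
The state is a dict: "time": time; "joint_pos": joint angles; "joint_vel": joint speeds; "joint_efforts": joint torques, N m; "tool_pos": TCP position; "tool_rot": TCP orientation; "contact_force": force on the tool from outside, world axes, zero at the start; "ft_torque": the same for the moment, N m; "gripper_width": opening from 0.0 (shut) to 1.0 (fully open).
Only numpy, scipy, OpenCV 4.12 (cv2) and the standard library are available. Lean on these libraries where they do the work, as an engineer would, in place of code of your own. Each camera call takes 0.05 s, during which the arm holds its last target. There are 200 camera calls.

## Working session

There is one attempt and no reset: what is moved stays moved. The work goes in short steps, Python scripts to look and compute and a shell command to move; the robot and the scene stay as the last step left them, time stands still between calls to the robot, and variables do not carry over. Pictures are saved under pics/ and viewed, about 8 in all and at most 12, crops included, and the job is handed in when it is done.

```bash
ls; mkdir -p pics; python3 - <<'E'
from plant import manip, imaging
import cv2,numpy as np
s=manip.state(); print(s['time'],s['tool_pos'],s['tool_rot'],s['contact_force'],s['gripper_width'])
for n in ['side','top']:
    f=imaging.grab_frame(n); cv2.imwrite(f'pics/{n}0.png',f['frame']); np.savez(f'pics/{n}0.npz',**f)
    print(n,f['mtx'].tolist(),np.round(f['world_to_cam'],4).tolist())
E
```

```text
pics
0.0 [0.2319641  0.5796158  0.19894897] [ 4.75289492e-04  8.28145406e-01  5.60512363e-01 -9.22590362e-04] [0.15762056 0.62067732 0.12858436] 0.9997941538737025
side [[463.93464491203764, 0.0, 273.74988773180644], [0.0, 463.93464491203764, 208.59737303088383], [0.0, 0.0, 1.0]] [[-0.9837, -0.1785, 0.0236, 0.5623], [-0.0886, 0.3663, -0.9263, -0.0165], [0.1567, -0.9132, -0.3761, 1.4767], [0.0, 0.0, 0.0, 1.0]]
top [[413.9403581495911, 0.0, 278.28601343191536], [0.0, 413.9403581495911, 211.46751317003896], [0.0, 0.0, 1.0]] [[-0.014, -0.9999, -0.0066, 0.2997], [-0.9911, 0.0148, -0.1319, 0.5006], [0.132, 0.0047, -0.9912, 0.8937], [0.0, 0.0, 0.0, 1.0]]
```

View pics/top0.png

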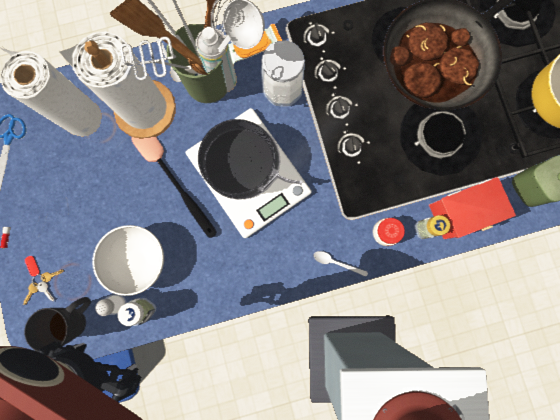

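View pics/side0.png

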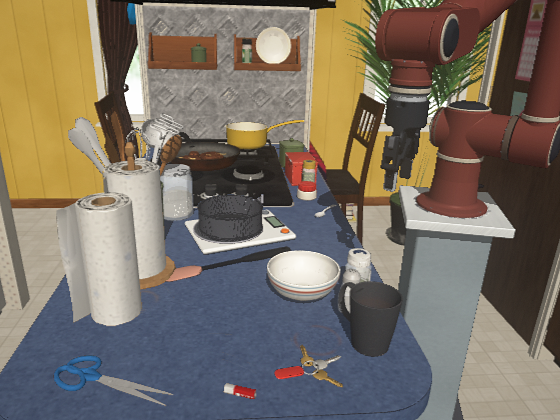

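Top view: the tin is at about (238,158), the orange tare button at (249,224) and the grey one at (298,190). Next I'll enlarge the tin in both views.

```bash
cat > h.py <<'E'
import numpy as np
def ray(n,u,v,k=0):
    f=np.load(f'pics/{n}{k}.npz'); M=f['world_to_cam']; R,t=M[:3,:3],M[:3,3]
    d=R.T@np.linalg.inv(f['mtx'])@[u,v,1]; return -R.T@t,d
def atz(n,u,v,z,k=0):
    c,d=ray(n,u,v,k); return c+d*(z-c[2])/d[2]
def tri(*obs):
    A=np.zeros((3,3));b=np.zeros(3)
    for o in obs:
        c,d=ray(*o); d=d/np.linalg.norm(d);P=np.eye(3)-np.outer(d,d);A+=P;b+=P@c
    return np.linalg.solve(A,b)
def proj(n,p,k=0):
    f=np.load(f'pics/{n}{k}.npz'); q=f['world_to_cam']@np.append(p,1); q=f['mtx']@q[:3]; return q[:2]/q[2]
E
python3 - <<'E'
import cv2,numpy as np
a=cv2.imread('pics/top0.png')[100:245,175:325]; b=cv2.imread('pics/side0.png')[185:255,175:305]
a=cv2.resize(a,(600,580),interpolation=cv2.INTER_CUBIC)
b=cv2.resize(b,(780,420),interpolation=cv2.INTER_CUBIC)
cv2.imwrite('pics/topc.png',a); cv2.imwrite('pics/sidec.png',b)
E
```

```text
(no output)
```

View pics/topc.png

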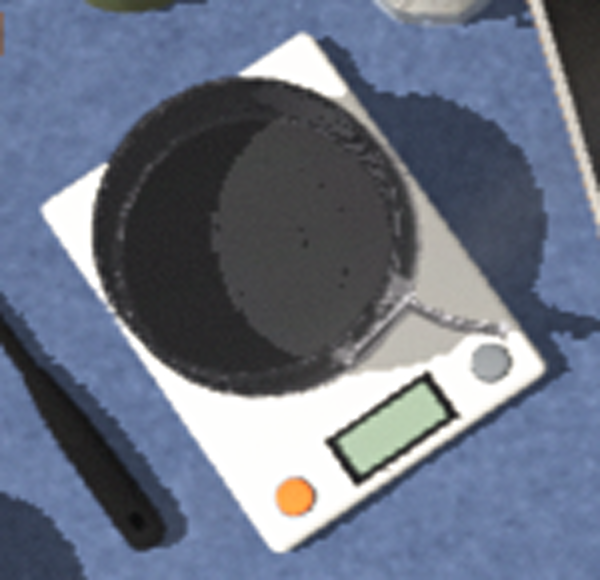

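View pics/sidec.png

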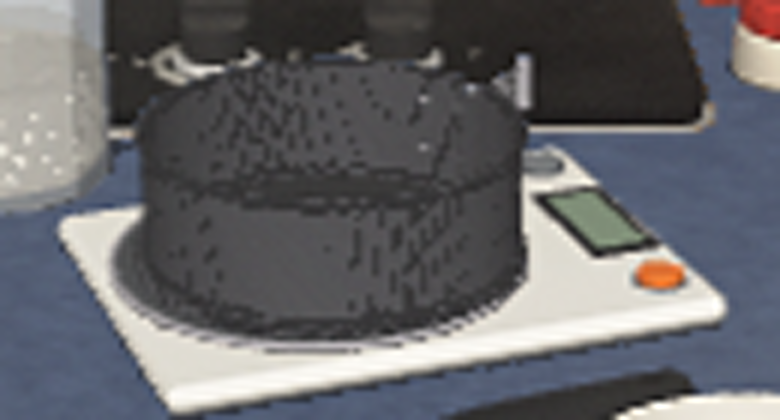

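The top crop shows the lever from its pivot at about crop (408,298) to its free end at (503,328). The seam plate runs (345,360)–(408,295), with the orange button at (294,496) and the grey one at (491,362). The side crop shows the lever end at (524,80), the orange button at (660,273) and the grey one at (543,162).

```bash
python3 - <<'E'
from h import *
np.set_printoptions(precision=4,suppress=True)
T=lambda u,v:('top',175+u/4,100+v/4)
S=lambda u,v:('side',175+u/6,185+v/6)
o=tri(T(294,496),S(660,273)); g=tri(T(491,362),S(543,162)); e=tri(T(505,325),S(526,58)); 
print('tare',o,'unit',g,'leverend top',e)
o2=atz(*T(294,496),.023);g2=atz(*T(491,362),.023);print(o2,g2)
y=(o2-g2)[:2];y/=np.linalg.norm(y);x=np.array([y[1],-y[0]]);print('scale yaw deg',np.degrees(np.arctan2(x[1],x[0])), 'btn dist',np.linalg.norm(o2-g2))
# scale corners at z .018
c=[atz(*T(*p),.018)[:2] for p in [(305,32),(42,210),(277,553),(547,370)]]
print('scale c',np.mean(c,0),[np.linalg.norm(c[i]-c[(i+1)%4]) for i in range(4)])
# tin rim: outer top edge 
import cv2
pts=np.array([atz(*T(*p),.086)[:2] for p in [(93,240),(110,165),(150,110),(235,76),(330,100),(395,160),(416,235)]],np.float64)
A=np.c_[2*pts,np.ones(len(pts))];s=np.linalg.lstsq(A,(pts**2).sum(1),rcond=None)[0];r=np.sqrt(s[2]+s[0]**2+s[1]**2);print('tin',s[:2],r)
pv=atz(*T(408,296),.069); en=atz(*T(505,327),.069); print('pivot',pv,'end',en,np.linalg.norm(en-pv))
d=pv[:2]-s[:2]; print('dist pivot',np.linalg.norm(d)); yaw=np.arctan2(d[1],d[0])-np.arctan2(-18,-88); print('tin yaw',np.degrees(yaw)%360)
dl=en-pv; print('lever dir deg', np.degrees(np.arctan2(dl[1],dl[0])))
E
```

```text
tare [0.478  0.3606 0.0172] unit [0.5532 0.2469 0.0167] leverend top [0.5639 0.241  0.0668]
[0.4787 0.3602 0.023 ] [0.554  0.2474 0.023 ]
scale yaw deg 33.68080741673364 btn dist 0.13562374614107853
scale c [0.5999 0.3613] [np.float64(0.1865183287086034), np.float64(0.2434219116068601), np.float64(0.18614914248356496), np.float64(0.24662953268784965)]
tin [0.6156 0.3771] 0.08675682632773252
pivot [0.5827 0.2939 0.069 ] end [0.5647 0.2414 0.069 ] 0.05555981520382886
dist pivot 0.08942923722436047
tin yaw 56.91088004869951
lever dir deg -108.95217128085045
```

The measurements hold together: the pivot is 89.4 mm from the tin centre (89.8 expected), the tin's yaw is about 57° and the lever points to about -110°. I'll close the gripper and move above the pre-contact side, then refine with the wrist camera.

```bash
python3 -m pendant '[[[0,0,0,0.144,-0.155,0,0],[0,0,0,0.144,-0.155,0,0],[0,0,0,0.144,-0.155,0,0],[0,0,0,0.144,-0.155,0,0],[0,0,0,0.144,-0.155,0,0],[0,0,0,0.144,-0.155,0,0],[0,0,0,0.144,-0.155,0,0],[0,0,0,0.144,-0.155,0,0],[0,0,0,0,0,0,0],[0,0,0,0,0,0,0]]]'; python3 - <<'E'
from plant import manip, imaging
import cv2,numpy as np
s=manip.state(); print(s['time'],s['tool_pos'],s['joint_pos'],s['contact_force'],s['gripper_width'])
for n,k in [('wrist',1),('top',1)]:
    f=imaging.grab_frame(n); cv2.imwrite(f'pics/{n}{k}.png',f['frame']); np.savez(f'pics/{n}{k}.npz',**f)
E
```

```text
time: 1.35
tool_pos: [0.5198, 0.2704, 0.1996]
tool_rot: [-0.0, 0.828, 0.56, -0.0]
contact_force: [0.2, -0.1, 0.5]
gripper_width: 0.0
1.35 [0.51975454 0.27036581 0.19964433] [ 3.52377865e-01 -3.84683666e-02  1.70546641e+00  5.49603364e-04
  1.47575110e+00 -8.37406227e-01] [ 0.18705279 -0.12807062  0.45751981] 0.00028103298126362603
```

View pics/wrist1.png

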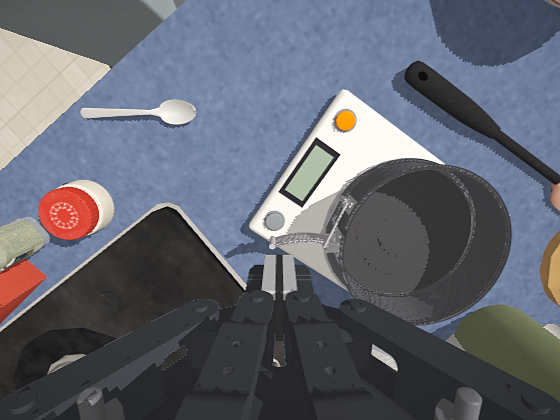

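The wrist view shows the tare button at (345,121), the grey one at (274,220), the lever end at (273,241), the pivot near (330,240), and the closed fingertips at about (279,255).

```bash
python3 - <<'E'
from h import *
import cv2
np.set_printoptions(precision=4,suppress=True)
T=lambda u,v:('top',175+u/4,100+v/4)
W=lambda u,v:('wrist',u,v,1)
print('tare',tri(T(294,496),W(345,121)),atz(*W(345,121)[:3],.023,1))
print('unit',tri(T(491,362),W(274,220)),atz(*W(274,220)[:3],.023,1))
print('end',tri(T(505,327),W(273,240)),atz(*W(273,240)[:3],.069,1))
print('piv',tri(T(408,298),W(330,240)),atz(*W(330,240)[:3],.069,1))
f=np.load('pics/wrist1.npz')['frame'][180:300,230:390]
cv2.imwrite('pics/w1c.png',cv2.resize(f,(800,600),interpolation=cv2.INTER_CUBIC))
print(proj('wrist',[.52,.27,.2],1))
E
```

```text
tare [0.4774 0.3594 0.032 ] [0.4777 0.361  0.023 ]
unit [ 0.5585  0.2463 -0.0015] [0.5516 0.2495 0.023 ]
end [0.5744 0.2389 0.022 ] [0.5583 0.2465 0.069 ]
piv [0.5829 0.2975 0.0627] [0.58   0.3008 0.069 ]
[281.2402 248.6392]
```

View pics/w1c.png

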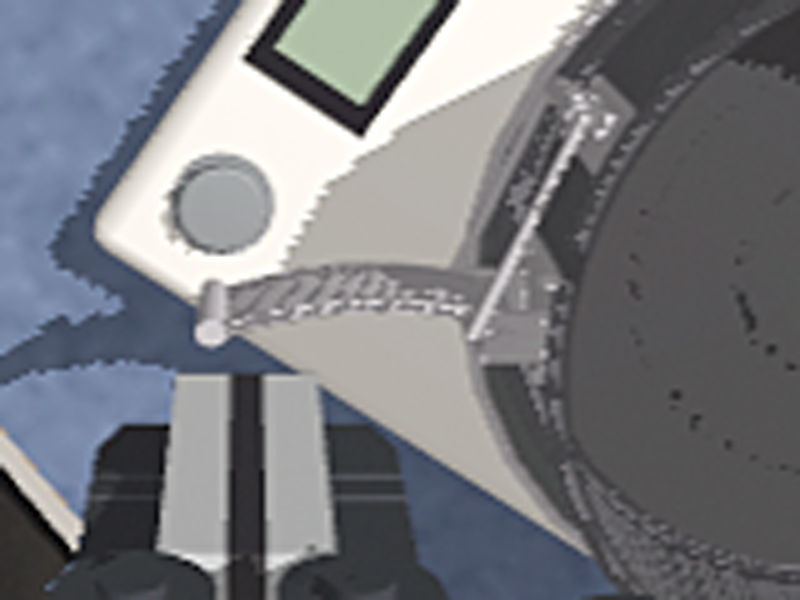

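```bash
python3 - <<'E'
from h import *
np.set_printoptions(precision=4,suppress=True)
T=lambda u,v:('top',175+u/4,100+v/4)
W=lambda u,v:('wrist',230+u/5,180+v/5,1)
def show(n,t,w,z): print(n,tri(T(*t),W(*w)),'top',atz(*T(*t),z),'wrist',atz(*W(*w)[:3],z,1))
show('end',(505,327),(210,330),.069)
show('piv',(408,298),(480,308),.069)
show('unit',(491,362),(222,203),.023)
# tin rim from wrist full img: outer rim ellipse extremes
f=np.load('pics/wrist1.npz');print('Wcam',ray('wrist',0,0,1)[0],f['mtx'][0])
R=f['world_to_cam'][:3,:3]; print('cam axes in world',R)
for d in [(0,0),(.0145*.37,.0145*.93),(-.0145*.37,-.0145*.93),(.011*.928,-.011*.372),(-.011*.928,.011*.372)]:
  u=proj('wrist',[.5198+d[0],.2704+d[1],.1996],1); print('tcp+',d,(u-[230,180])*5)
# predicted: tin yaw candidates
c=np.array([.6156,.3771])
for yaw in [50,53,57,60]:
  a=np.radians(yaw);Rz=np.array([[np.cos(a),-np.sin(a)],[np.sin(a),np.cos(a)]])
  p=c+Rz@[-.088,-.018]; print(yaw,'pivot',p,'T crop',(proj('top',[*p,.069])-[175,100])*4,'W crop',(proj('wrist',[*p,.069],1)-[230,180])*5, 'shut dir',yaw-64.4,'open tip dir',yaw-64.4-106)
E
```

```text
end [0.5667 0.2413 0.0608] top [0.5647 0.2414 0.069 ] wrist [0.564  0.2431 0.069 ]
piv [0.5835 0.2952 0.0609] top [0.5816 0.294  0.069 ] wrist [0.5801 0.2964 0.069 ]
unit [0.5579 0.2468 0.0027] top [0.554  0.2474 0.023 ] wrist [0.5525 0.2497 0.023 ]
Wcam [0.4533 0.2954 0.3739] [316.608    0.     278.8439]
cam axes in world [[ 0.3723  0.9281 -0.0011]
 [ 0.8916 -0.3574  0.2782]
 [ 0.2578 -0.1046 -0.9605]]
tcp+ (0, 0) [258.6963 339.2711]
tcp+ (0.005365, 0.013485000000000002) [381.4879 338.9919]
tcp+ (-0.005365, -0.013485000000000002) [135.9399 339.5502]
tcp+ (0.010208, -0.004092) [258.4895 424.5072]
tcp+ (-0.010208, 0.004092) [258.91   251.2012]
50 pivot [0.5728 0.2981] T crop [400.5804 313.945 ] W crop [475.8906 273.9707] shut dir -14.400000000000006 open tip dir -120.4
53 pivot [0.577 0.296] T crop [404.3864 306.3472] W crop [472.9301 295.4999] shut dir -11.400000000000006 open tip dir -117.4
57 pivot [0.5828 0.2935] T crop [408.8147 295.9491] W crop [470.8699 324.0369] shut dir -7.400000000000006 open tip dir -113.4
60 pivot [0.5872 0.2919] T crop [411.6401 287.9784] W crop [470.7269 345.2389] shut dir -4.400000000000006 open tip dir -110.4
```

```bash
python3 -m pendant '[[[0,0,0,0.036,-0.016,-0.14,0],[0,0,0,0.036,-0.016,-0.15,0],[0,0,0,0,0,-0.15,0],[0,0,0,0,0,-0.14,0],[0,0,0,0,0,0,0],[0,0,0,0,0,0,0]]]'; python3 - <<'E'
from plant import manip
import numpy as np
np.set_printoptions(precision=3,suppress=True)
s=manip.state();print(s['tool_pos'],s['contact_force'])
P=np.array([.581,.295]);r=.044;h=.014
C=lambda d:P+r*np.array([np.cos(d),np.sin(d)])+h*np.array([np.sin(d),-np.cos(d)])
ph=np.radians(np.arange(-112,-7,6)); c=np.array([C(d) for d in ph])
print('to start',(c[0]-s['tool_pos'][:2])/.25)
for d,a,b in zip(np.degrees(ph),c,np.diff(c,axis=0)/.25): print(round(d),a,b)
E
```

```text
time: 2.2
tool_pos: [0.5388, 0.2633, 0.0568]
tool_rot: [0.0, 0.828, 0.561, 0.001]
contact_force: [-0.7, -0.6, -0.1]
gripper_width: -0.001
[0.539 0.263 0.057] [-0.695 -0.595 -0.054]
to start [ 0.051 -0.015]
-112 [0.552 0.259] [ 0.016 -0.012]
-106 [0.555 0.257] [ 0.017 -0.01 ]
-100 [0.56  0.254] [ 0.018 -0.008]
-94 [0.564 0.252] [ 0.018 -0.006]
-88 [0.569 0.251] [ 0.019 -0.004]
-82 [0.573 0.249] [ 0.019 -0.002]
-76 [0.578 0.249] [ 0.019 -0.   ]
-70 [0.583 0.249] [0.019 0.002]
-64 [0.588 0.249] [0.019 0.004]
-58 [0.592 0.25 ] [0.018 0.006]
-52 [0.597 0.252] [0.018 0.008]
-46 [0.601 0.254] [0.017 0.009]
-40 [0.606 0.256] [0.016 0.011]
-34 [0.61  0.259] [0.015 0.013]
-28 [0.613 0.262] [0.013 0.014]
-22 [0.617 0.266] [0.012 0.016]
-16 [0.619 0.269] [0.01  0.017]
```

```bash
python3 -m pendant '[[[0,0,0,0.017,-0.005,-0.012,0],[0,0,0,0.017,-0.005,0,0],[0,0,0,0.017,-0.005,0,0],[0,0,0.033,0.016,-0.012,0,0],[0,0,0.033,0.017,-0.010,0,0],[0,0,0.033,0.018,-0.008,0,0],[0,0,0.033,0.018,-0.006,0,0],[0,0,0.033,0.019,-0.004,0,0],[0,0,0,0,0,0,0]]]'; python3 - <<'E'
from plant import manip, imaging
import cv2,numpy as np
s=manip.state(); print(s['time'],s['tool_pos'],s['contact_force'])
o=[]
for n,k in [('wrist',2),('top',2)]:
    f=imaging.grab_frame(n); np.savez(f'pics/{n}{k}.npz',**f); o.append(f['frame'])
a=cv2.resize(o[0][140:340,180:460],(560,400)); b=cv2.resize(o[1][100:245,175:325],(240,400))
cv2.imwrite('pics/c2.png',np.hstack([a,b]))
E
```

```text
time: 3.32
tool_pos: [0.5736, 0.2483, 0.0525]
tool_rot: [0.0, 0.658, 0.753, 0.0]
contact_force: [0.3, -1.0, 0.4]
gripper_width: 0.001
3.325 [0.57364792 0.24826348 0.05249484] [ 0.32364192 -1.02963804  0.39900797]
```

View pics/c2.png

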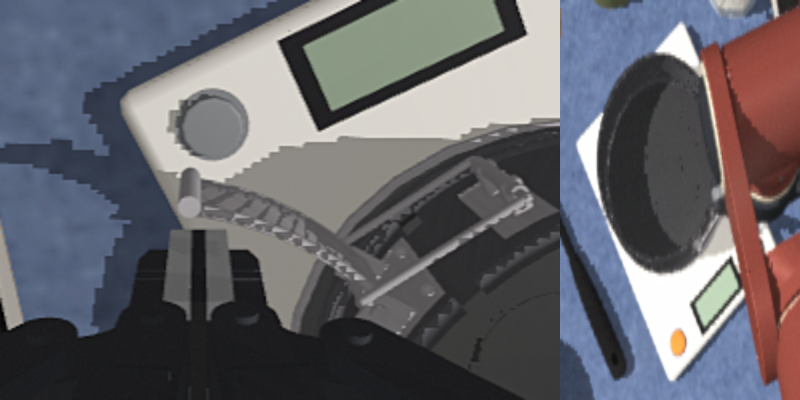

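```bash
python3 - <<'E'
from h import *
np.set_printoptions(precision=4,suppress=True)
W=lambda u,v:('wrist',180+u/2,140+v/2)
print('end',atz(*W(188,207),.069,2),'pivot',atz(*W(365,295),.069,2),'unit',atz(*W(213,123),.023,2))
cr=lambda p:(proj('wrist',p,2)-[180,140])*2
t=np.array([.5736,.2483,.0525]); 
print('tcp',cr(t))
y=np.array([2*.658*.753,2*.753**2-1,0]);print('tooly',y)
for dy in(-.011,0,.011):
  for dz in(0,.02,.04): print(dy,dz,cr(t+y*dy+[0,0,dz]))
E
```

```text
end [0.5642 0.2431 0.069 ] pivot [0.5835 0.2952 0.069 ] unit [0.5517 0.249  0.023 ]
tcp [202.248 218.021]
tooly [0.9909 0.134  0.    ]
-0.011 0 [202.3591 182.8594]
-0.011 0.02 [202.8382 208.2672]
-0.011 0.04 [203.4436 240.3701]
0 0 [202.248 218.021]
0 0.02 [202.7057 246.9824]
0 0.04 [203.2814 283.4178]
0.011 0 [202.1406 252.0466]
0.011 0.02 [202.5779 284.3065]
0.011 0.04 [203.1259 324.7231]
```

The lever end still measures (0.564,0.243), so it hasn't moved, while the TCP is already past its line. I'll check heights from the two wrist places and the side view before going on.

```bash
python3 - <<'E'
from h import *
from plant import manip, imaging
import cv2
np.set_printoptions(precision=4,suppress=True)
f=imaging.grab_frame('side'); np.savez('pics/side2.npz',**f)
print('end tri',tri(('wrist',272,246,1),('wrist',274,243.5,2)),'unit',tri(('wrist',274.4,220.6,1),('wrist',286.5,201.5,2)))
p=proj('side',[.5736,.2483,.0525],2); print('tcp proj',p,'lever end top',proj('side',[.5642,.2431,.069],2),'bottom',proj('side',[.5642,.2431,.047],2))
x0,y0=int(p[0])-50,int(p[1])-45
cv2.imwrite('pics/side2c.png',cv2.resize(f['frame'][y0:y0+75,x0:x0+100],(800,600),interpolation=cv2.INTER_CUBIC));print(x0,y0)
print(manip.state()['contact_force'])
E
```

```text
end tri [0.564  0.2431 0.0692] unit [0.5527 0.2493 0.0205]
tcp proj [257.9341 199.7899] lever end top [261.6194 194.0096] bottom [261.5138 201.2336]
207 154
[-0.1248  0.0503 -0.6972]
```

View pics/side2c.png

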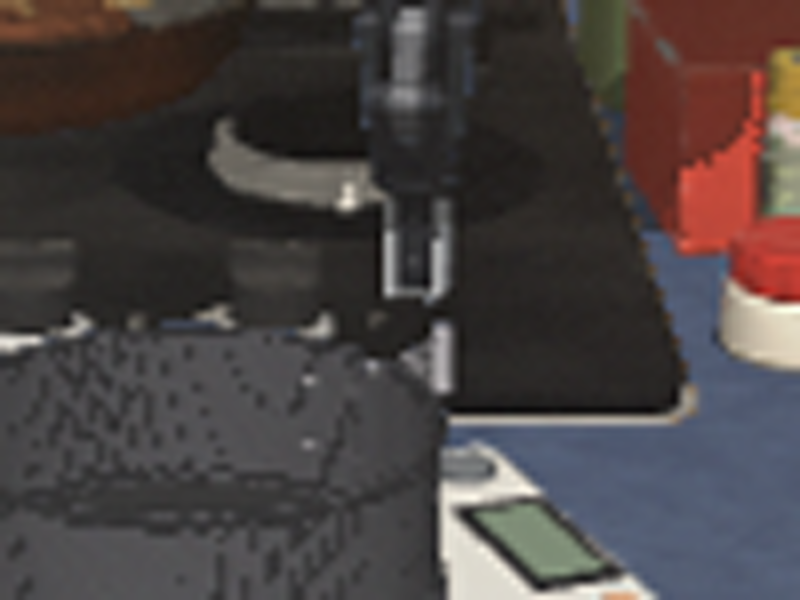

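The side view explains it: the real fingertips end at about row 191, where the TCP should project to row 200. So the shut fingers are roughly 25 mm shorter than the TCP frame says, and they passed over the lever, which is still open. I'll go back, descend 25 mm more and verify.

```bash
python3 -m pendant '[[[0,0,-0.05,-0.07,0.03,0.02,0],[0,0,-0.05,-0.07,0.03,0,0],[0,0,-0.05,0,0,0,0],[0,0,-0.015,0,0,0,0],[0,0,0,0,0,-0.06,0],[0,0,0,0,0,-0.055,0],[0,0,0,0,0,0,0],[0,0,0,0,0,0,0]]]'; python3 - <<'E'
from h import *
from plant import manip, imaging
import cv2
np.set_printoptions(precision=4,suppress=True)
print('tip est',tri(('wrist',280,255,2),('side',258.9,191.25,2)))
s=manip.state(); print(s['time'],s['tool_pos'],s['tool_rot'],s['contact_force'])
o=[]
for n,k in [('wrist',3),('side',3)]:
    f=imaging.grab_frame(n); np.savez(f'pics/{n}{k}.npz',**f); o.append(f['frame'])
a=cv2.resize(o[0][180:330,200:360],(426,400)); b=cv2.resize(o[1][160:220,225:281],(373,400))
cv2.imwrite('pics/c3.png',np.hstack([a,b]))
E
```

```text
time: 4.47
tool_pos: [0.5379, 0.2634, 0.0281]
tool_rot: [-0.0, 0.828, 0.561, -0.0]
contact_force: [0.7, -0.3, -0.3]
gripper_width: 0.001
tip est [0.5693 0.2468 0.0771]
4.475 [0.5379 0.2634 0.0281] [-0.0001  0.8281  0.5605 -0.0003] [ 0.7298 -0.3299 -0.3402]
```

View pics/c3.png

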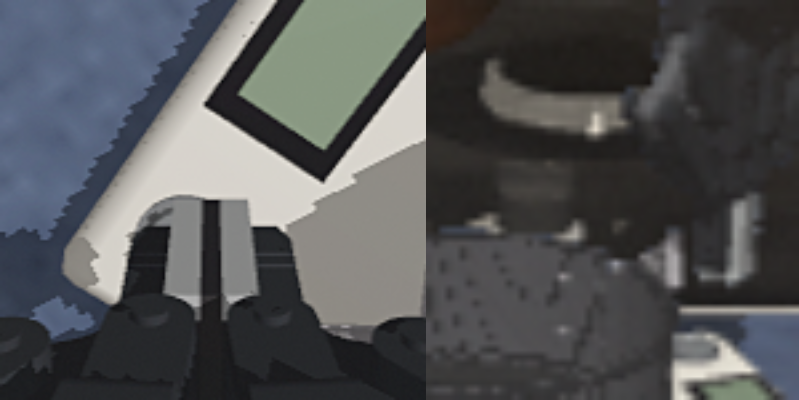

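Now the tip is at lever height: in the side view its lower end is level with the lever, and the lever is hidden behind the finger in the wrist view. I'll push along the arc for the first half.

```bash
python3 -m pendant '[[[0,0,0,0.018,-0.006,0,0],[0,0,0,0.018,-0.006,0,0],[0,0,0,0.019,-0.005,0,0],[0,0,0.033,0.016,-0.012,0,0],[0,0,0.033,0.017,-0.010,0,0],[0,0,0.033,0.018,-0.008,0,0],[0,0,0.033,0.018,-0.006,0,0],[0,0,0.033,0.019,-0.004,0,0],[0,0,0.033,0.019,-0.002,0,0],[0,0,0.033,0.019,0,0,0],[0,0,0,0,0,0,0]]]'; python3 - <<'E'
from h import *
from plant import manip, imaging
import cv2
s=manip.state(); print(s['time'],s['tool_pos'],s['contact_force'])
o=[]
for n,k in [('wrist',4),('side',4),('top',4)]:
    f=imaging.grab_frame(n); np.savez(f'pics/{n}{k}.npz',**f); o.append(f['frame'])
a=cv2.resize(o[0][160:330,200:440],(520,400)); b=cv2.resize(o[1][160:220,225:265],(266,400))
cv2.imwrite('pics/c4.png',np.hstack([a,b]))
E
```

```text
time: 5.95
tool_pos: [0.5833, 0.2481, 0.0281]
tool_rot: [-0.0, 0.576, 0.818, -0.001]
contact_force: [-0.8, -1.3, -0.6]
gripper_width: -0.0
5.95 [0.58328842 0.24812699 0.02811828] [-0.78400513 -1.30983079 -0.5981961 ]
```

View pics/c4.png

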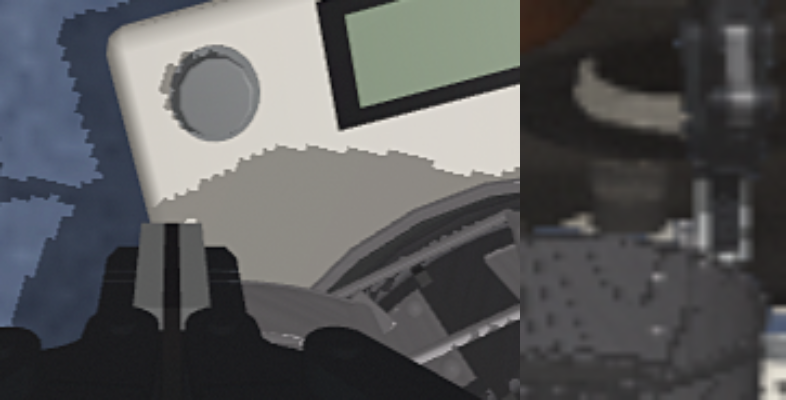

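The lever is being carried ahead of the finger, and the force is low at about 1.5 N. I'll continue round the arc to past centre, then back off and look.

```bash
python3 -m pendant '[[[0,0,0.033,0.019,0.002,0,0],[0,0,0.033,0.019,0.004,0,0],[0,0,0.033,0.018,0.006,0,0],[0,0,0.033,0.018,0.008,0,0],[0,0,0.033,0.017,0.009,0,0],[0,0,0.033,0.016,0.011,0,0],[0,0,0.033,0.015,0.013,0,0],[0,0,0.033,0.013,0.014,0,0],[0,0,0.033,0.012,0.016,0,0],[0,0,0.033,0.010,0.017,0,0],[0,0,0,0,0,0,0]]]'; python3 -m pendant '[[[0,0,0,0.001,0.008,0,0],[0,0,0,0,0,0,0]]]'; python3 - <<'E'
from plant import manip
for i in range(1): s=manip.state(); print(s['time'],s['tool_pos'],s['contact_force'],s['ft_torque'])
E
```

```text
time: 7.48
tool_pos: [0.6228, 0.2743, 0.0288]
tool_rot: [0.0, 0.095, 0.995, 0.0]
contact_force: [0.2, 0.7, -0.0]
gripper_width: -0.001
time: 7.72
tool_pos: [0.6227, 0.2758, 0.0285]
tool_rot: [0.0, 0.095, 0.995, 0.0]
contact_force: [-0.4, 0.2, -0.3]
gripper_width: 0.002
7.725 [0.62271692 0.27583479 0.02850957] [-0.365128    0.22933591 -0.30835829] [0.02906747 0.00411179 0.03013054]
```

Forces are near zero. I'll back off 50 mm outward and look.

```bash
python3 -m pendant '[[[0,0,0,-0.01,-0.05,0,0],[0,0,0,-0.02,-0.07,0.04,0],[0,0,0,-0.02,-0.08,0.12,0],[0,0,0,0,0,0.2,0],[0,0,0,0,0,0.1,0],[0,0,0,0,0,0,0]]]'; python3 - <<'E'
from h import *
from plant import manip, imaging
import cv2
s=manip.state(); print(s['time'],s['tool_pos'],s['contact_force'])
o=[]
for n,k in [('wrist',5),('side',5),('top',5)]:
    f=imaging.grab_frame(n); np.savez(f'pics/{n}{k}.npz',**f); o.append(f['frame'])
for p in [(.581,.295),(.632,.288),(.564,.242),(.6156,.3771)]: print(p,proj('wrist',[*p,.069],5))
cv2.imwrite('pics/c5.png',np.hstack([cv2.resize(o[0],(500,375)),cv2.resize(o[1][170:245,190:250],(300,375))]))
E
```

```text
time: 8.48
tool_pos: [0.6121, 0.225, 0.1475]
tool_rot: [0.003, 0.095, 0.995, 0.001]
contact_force: [-0.4, -0.7, 0.7]
gripper_width: -0.001
8.475 [0.61214462 0.22504986 0.14753051] [-0.35734151 -0.69303442  0.66544796]
(0.581, 0.295) [328.3674918  281.44565707]
(0.632, 0.288) [270.2889718  284.09592955]
(0.564, 0.242) [339.22999569 221.90551425]
(0.6156, 0.3771) [305.24198447 362.96796158]
```

View pics/c5.png

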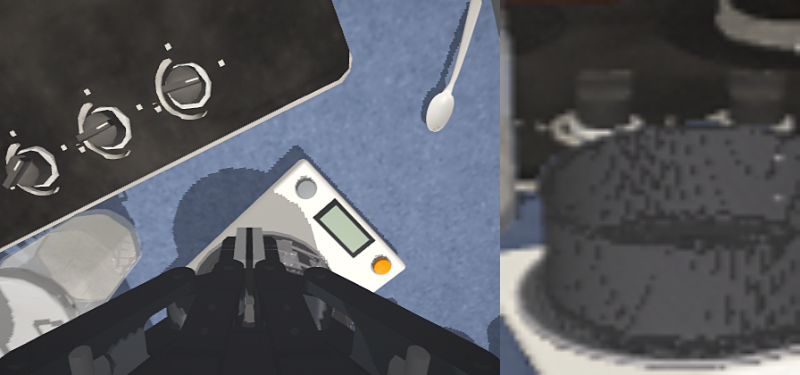

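The lever is gone from its open place (it would be at about (303,198) in this half-size wrist view) and no longer sticks up behind the tin in the side view, so it has snapped shut. Next I'll move above the tare button, turning so the jaw line is tangential to the tin, and confirm there before pressing.

```bash
python3 -m pendant '[[[0,0,-0.05,-0.0685,0.0675,0.02,0],[0,0,-0.05,-0.0685,0.0675,0.02,0],[0,0,-0.05,-0.0685,0.0675,0,0],[0,0,-0.05,-0.0685,0.0675,0,0],[0,0,-0.05,-0.0685,0.0675,0,0],[0,0,-0.05,-0.0685,0.0675,0,0],[0,0,-0.05,-0.0685,0.0675,0,0],[0,0,-0.05,-0.0685,0.0675,0,0],[0,0,0,0,0,0,0],[0,0,0,0,0,0,0]]]'; python3 - <<'E'
from h import *
from plant import manip, imaging
import cv2
np.set_printoptions(precision=4,suppress=True)
s=manip.state(); print(s['time'],s['tool_pos'],s['tool_rot'],s['contact_force'])
o=[]
for n,k in [('wrist',6),('side',6),('top',6)]:
    f=imaging.grab_frame(n); np.savez(f'pics/{n}{k}.npz',**f); o.append(f['frame'])
# orange centroid in wrist/top/side
for n,fr in zip(['wrist','side','top'],o):
    hsv=cv2.cvtColor(fr,cv2.COLOR_BGR2HSV); m=cv2.inRange(hsv,(8,170,180),(20,255,255))
    _,_,st,ce=cv2.connectedComponentsWithStats(m)
    for a,c in zip(st[1:],ce[1:]):
        if a[4]>15: 
            w=atz(n,*c,.023,6)
            if np.hypot(w[0]-.478,w[1]-.36)<.03: print(n,a,c,w)
u=proj('wrist',[.61,.29,.069],6).astype(int); x0=np.clip(u[0]-100,0,360); y0=np.clip(u[1]-75,0,270); print(u,x0,y0)
t=o[2][100:245,200:325]
cv2.imwrite('pics/c6.png',np.hstack([cv2.resize(o[0][y0:y0+150,x0:x0+200],(533,400),interpolation=cv2.INTER_CUBIC),cv2.resize(t[20:120],(260,400))]))
E
```

```text
time: 9.88
tool_pos: [0.473, 0.36, 0.152]
tool_rot: [-0.0, 0.661, 0.75, -0.001]
contact_force: [-0.2, -0.7, 0.3]
gripper_width: 0.001
9.875 [0.473 0.36  0.152] [-0.0001  0.661   0.7504 -0.0011] [-0.2317 -0.7142  0.3412]
wrist [272 193  20  20 311] [281.4984 202.8553] [0.4769 0.3615 0.023 ]
side [282 229   7   4  23] [284.6522 230.3478] [0.4759 0.3724 0.023 ]
[189 339] 89 264
```

View pics/c6.png

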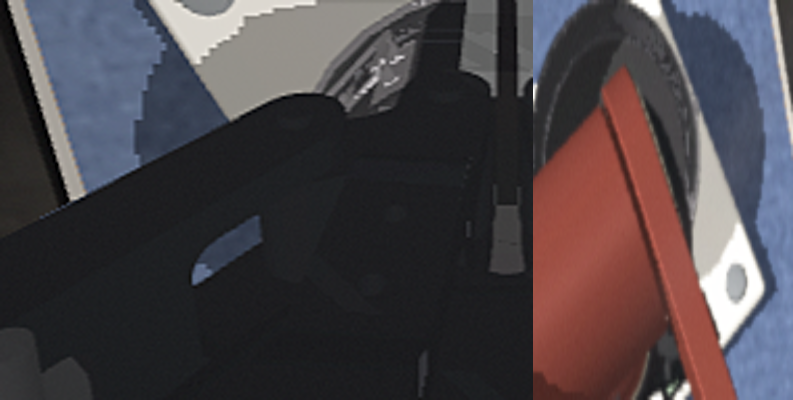

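The wrist view shows the clamp lying along the ring with no lever standing out in front of it; the top view is partly hidden by the arm. Now I'll descend over the tare button (wrist measure (0.477,0.3615)), with guarded steps at the end.

```bash
python3 -m pendant '[[[0,0,0,0.006,0.002,-0.19,0],[0,0,0,0.006,0.002,-0.19,0],[0,0,0,0,0,-0.12,0],[0,0,0,0,0,-0.06,0],[0,0,0,0,0,0,0],[0,0,0,0,0,0,0]]]'; for i in 1; do python3 -m pendant '[[[0,0,0,0,0,-0.02,0],[0,0,0,0,0,0,0]]]'; done; python3 -m pendant '[[[0,0,0,0,0,-0.012,0],[0,0,0,0,0,0,0]]]'
```

```text
time: 10.78
tool_pos: [0.4777, 0.3623, 0.0153]
tool_rot: [0.0, 0.662, 0.75, 0.001]
contact_force: [0.5, 0.3, 0.7]
gripper_width: 0.003
time: 11.02
tool_pos: [0.4765, 0.3619, 0.0089]
tool_rot: [0.0, 0.662, 0.75, 0.0]
contact_force: [1.1, -0.1, 0.6]
gripper_width: -0.001
time: 11.28
tool_pos: [0.476, 0.3616, 0.0052]
tool_rot: [-0.0, 0.662, 0.75, -0.0]
contact_force: [0.5, 0.2, -0.2]
gripper_width: -0.0
```

```bash
for i in 1; do python3 -m pendant '[[[0,0,0,0,0,-0.012,0],[0,0,0,0,0,0,0]]]'|sed -n '2p;4p'; python3 -m pendant '[[[0,0,0,0,0,-0.006,0],[0,0,0,0,0,0,0]]]'|sed -n '2p;4p';python3 -m pendant '[[[0,0,0,0,0,-0.006,0],[0,0,0,0,0,0,0]]]'|sed -n '2p;4p'; done
python3 - <<'E'
from h import *
from plant import imaging
import cv2
for n in ['side','wrist']:
    f=imaging.grab_frame(n); np.savez(f'pics/{n}7.npz',**f)
    m=cv2.inRange(cv2.cvtColor(f['frame'],cv2.COLOR_BGR2HSV),(5,150,120),(20,255,255))
    _,_,st,ce=cv2.connectedComponentsWithStats(m)
    print(n,[(a.tolist(),c.round(1).tolist()) for a,c in zip(st[1:],ce[1:]) if a[4]>8 and np.hypot(*(atz(n,*c,.023,7)[:2]-[.478,.36]))<.03])
print(proj('side',[.476,.3616,.0249],7))
E
```

```text
tool_pos: [0.476, 0.3616, 0.002]
contact_force: [0.1, -0.8, 0.2]
tool_pos: [0.4762, 0.3617, 0.0008]
contact_force: [0.1, 0.6, 0.6]
tool_pos: [0.4762, 0.3617, -0.0007]
contact_force: [0.5, 0.6, 0.1]
side [([281, 229, 8, 4, 26], [284.4, 230.6])]
wrist [([266, 248, 34, 17, 199], [284.5, 253.6]), ([262, 257, 3, 8, 12], [263.2, 260.8])]
[285.28772443 227.99166588]
```

```bash
p(){ sed -n '2p;4p'; }
python3 -m pendant '[[[0,0,0,0,0,-0.006,0],[0,0,0,0,0,0,0]]]'|p; python3 -m pendant '[[[0,0,0,0,0,-0.004,0],[0,0,0,0,0,0,0]]]'|p; python3 -m pendant '[[[0,0,0,0,0,-0.004,0],[0,0,0,0,0,0,0]]]'|p; python3 -m pendant '[[[0,0,0,0,0,-0.004,0],[0,0,0,0,0,0,0]]]'|p
```

```text
tool_pos: [0.4762, 0.3617, -0.0022]
contact_force: [-0.0, 0.1, 0.3]
tool_pos: [0.4762, 0.3617, -0.0032]
contact_force: [-1.0, -0.0, 0.6]
tool_pos: [0.4762, 0.3617, -0.0042]
contact_force: [0.8, 1.1, -0.4]
tool_pos: [0.4762, 0.3617, -0.0052]
contact_force: [-0.3, 0.7, -0.3]
```

```bash
p(){ sed -n '2p;4p'; }
for i in 1; do python3 -m pendant '[[[0,0,0,0,0,-0.004,0],[0,0,0,0,0,0,0]]]'|p; python3 -m pendant '[[[0,0,0,0,0,-0.004,0],[0,0,0,0,0,0,0]]]'|p; python3 -m pendant '[[[0,0,0,0,0,-0.004,0],[0,0,0,0,0,0,0]]]'|p;  done
python3 - <<'E'
from h import *
from plant import imaging
import cv2
f=imaging.grab_frame('side'); np.savez('pics/side8.npz',**f); g=f['frame']
m=cv2.inRange(cv2.cvtColor(g,cv2.COLOR_BGR2HSV),(5,150,120),(20,255,255))[222:240,275:295]
print((m>0).astype(int)); print(g[205:238,270:298].max(2))
E
```

```text
tool_pos: [0.4762, 0.3617, -0.0062]
contact_force: [-0.8, 1.1, -0.3]
tool_pos: [0.4762, 0.3616, -0.0072]
contact_force: [0.2, 0.0, 0.5]
tool_pos: [0.4763, 0.3618, -0.008]
contact_force: [-0.2, 0.4, 0.3]
[[0 0 0 0 0 0 0 0 0 0 0 0 0 0 0 0 0 0 0 0]
 [0 0 0 0 0 0 0 0 0 0 0 0 0 0 0 0 0 0 0 0]
 [0 0 0 0 0 0 0 0 0 0 0 0 0 0 0 0 0 0 0 0]
 [0 0 0 0 0 0 0 0 0 0 0 0 0 0 0 0 0 0 0 0]
 [0 0 0 0 0 0 0 0 0 0 0 0 0 0 0 0 0 0 0 0]
 [0 0 0 0 0 0 0 0 0 0 0 0 0 0 0 0 0 0 0 0]
 [0 0 0 0 0 0 0 0 0 0 0 0 0 0 0 0 0 0 0 0]
 [0 0 0 0 0 0 0 0 0 0 0 0 0 0 0 0 0 0 0 0]
 [0 0 0 0 0 0 1 0 0 0 0 0 0 0 0 0 0 0 0 0]
 [0 0 0 0 0 0 1 1 1 1 1 1 1 1 0 0 0 0 0 0]
 [0 0 0 0 0 0 0 1 1 1 1 1 1 0 0 0 0 0 0 0]
 [0 0 0 0 0 0 0 0 0 0 0 0 0 0 0 0 0 0 0 0]
 [0 0 0 0 0 0 0 0 0 0 0 0 0 0 0 0 0 0 0 0]
 [0 0 0 0 0 0 0 0 0 0 0 0 0 0 0 0 0 0 0 0]
 [0 0 0 0 0 0 0 0 0 0 0 0 0 0 0 0 0 0 0 0]
 [0 0 0 0 0 0 0 0 0 0 0 0 0 0 0 0 0 0 0 0]
 [0 0 0 0 0 0 0 0 0 0 0 0 0 0 0 0 0 0 0 0]
 [0 0 0 0 0 0 0 0 0 0 0 0 0 0 0 0 0 0 0 0]]
[[ 24  26  27  26  26  27  26  26  26  27  52  80  85  79 120 145 148 142
   92  69  69  57  51 111 111 116 115 115]
 [183
[... 3039 characters left out ...]
224 224 225 225 225 225 224 224 225 228 176 127 178 203 235 241 217 177
  118 170 224 230 221 139 115 118 119 119]
 [224 224 225 225 225 225 225 225 225 226 225 225 206 176 155 148 164 166
  213 226 226 226 228 226 145 119 119 118]
 [224 224 225 225 224 224 224 224 224 225 226 225 225 225 224 223 224 224
  224 223 223 226 232 239 235 156 119 120]
 [224 224 224 224 225 224 224 225 224 224 223 223 223 222 223 226 232 235
  238 241 245 248 249 252 255 199 124 115]
 [224 224 224 224 224 224 222 221 223 225 230 235 238 242 244 248 250 250
  250 249 248 248 248 249 255 216 130 113]
 [222 221 222 225 231 234 237 241 244 247 249 250 250 249 248 248 248 248
  249 250 251 250 245 236 231 163 120 118]]
```

The tip's lower edge in the side view is now at rows 229–230, right at the button top, so I'll continue in 1 mm steps.

```bash
p(){ sed -n '2p;4p'; }
python3 -m pendant '[[[0,0,0,0,0,-0.004,0],[0,0,0,0,0,0,0]]]'|p; python3 -m pendant '[[[0,0,0,0,0,-0.004,0],[0,0,0,0,0,0,0]]]'|p; python3 -m pendant '[[[0,0,0,0,0,-0.004,0],[0,0,0,0,0,0,0]]]'|p
```

```text
tool_pos: [0.4764, 0.3618, -0.0089]
contact_force: [-1.2, -0.0, 2.3]
tool_pos: [0.4764, 0.3618, -0.0099]
contact_force: [-0.1, -0.5, 1.9]
tool_pos: [0.4764, 0.3618, -0.0109]
contact_force: [-1.0, -0.5, 2.8]
```

```bash
p(){ sed -n '2p;4p'; }
python3 -m pendant '[[[0,0,0,0,0,-0.004,0],[0,0,0,0,0,0,0]]]'|p; python3 -m pendant '[[[0,0,0,0,0,-0.002,0],[0,0,0,0,0,0,0]]]'|p;
```

```text
tool_pos: [0.4764, 0.3618, -0.0116]
contact_force: [-1.6, -1.5, 5.5]
tool_pos: [0.4764, 0.3618, -0.0116]
contact_force: [-3.5, -1.8, 8.6]
```

The button hit its stop at 8.6 N, about 3.5 mm below first contact, so it is fully down. I'll release and retreat clear, then check.

```bash
python3 -m pendant '[[[0,0,0,0,0,0.02,0],[0,0,0,0,0,0.06,0],[0,0,0,0,0,0.2,0],[0,0,0,0,0,0.24,0],[0,0,0,-0.1,0.15,0.1,0],[0,0,0,-0.15,0.19,0,0],[0,0,0,-0.15,0.19,0,0],[0,0,0,-0.15,0.19,0,0],[0,0,0,-0.15,0.1,0,0],[0,0,0,0,0,0,0],[0,0,0,0,0,0,0]]]'; python3 - <<'E'
from h import *
from plant import imaging
import cv2
np.set_printoptions(precision=4,suppress=True,linewidth=200)
f=imaging.grab_frame('top'); np.savez('pics/top9.npz',**f); g=f['frame']; a=np.load('pics/top0.npz')['frame']
d=cv2.absdiff(a,g).max(2); m=(d>40).astype(np.uint8); 
_,_,st,ce=cv2.connectedComponentsWithStats(m)
print('diff blobs',[(s.tolist()) for s in st[1:] if s[4]>3 and s[0]>100 and s[1]<330])
print('tin region outline diff map'); sub=m[165:195,255:310]
print('\n'.join(''.join('#' if v else '.' for v in r) for r in sub))
# bright steel in new view
def shift(r): # registration of tin patch
    t=a[r]; return cv2.phaseCorrelate(np.float32(cv2.cvtColor(t,6)),np.float32(cv2.cvtColor(g[r],6)))
print(shift((slice(112,172),slice(192,262))))
s=imaging.grab_frame('side')['frame']; b=np.load('pics/side0.npz')['frame']
e=cv2.absdiff(s,b).max(2)>40; _,_,st,_=cv2.connectedComponentsWithStats(e.astype(np.uint8))
print('side blobs',[q.tolist() for q in st[1:] if q[4]>3 and q[0]<345 and q[1]>120])
E
```

```text
time: 16.55
tool_pos: [0.3015, 0.5664, 0.1426]
tool_rot: [0.0, 0.661, 0.75, 0.0]
contact_force: [-0.2, -0.4, -0.6]
gripper_width: -0.001
diff blobs [[198, 147, 12, 38, 80], [278, 146, 2, 3, 4], [272, 173, 32, 12, 113], [307, 173, 24, 12, 113], [268, 180, 3, 4, 6], [286, 186, 3, 3, 4], [261, 189, 2, 2, 4], [275, 189, 8, 3, 8], [268, 192, 5, 1, 5], [233, 224, 208, 82, 5531], [374, 261, 27, 14, 217]]
tin region outline diff map
.......................................................
.......................................................
.......................................................
.....................#.................................
.......................................................
.......................................................
.......................................................
.......................................................
......................#..............................##
.....................#...............................##
....................##..............................###
...................##.####................###........##
[... 501 characters left out ...]
...
.................................#.....................
...............................##......................
...##....#.....................#.......................
......##...................#...........................
......##...............####............................
....................###................................
.............#####.....................................
....##...#.............................................
.......................................................
((0.24616576957801328, 0.014171940978783937), 1.0066878621225004)
side blobs [[299, 185, 56, 64, 1362], [257, 194, 7, 9, 38], [326, 197, 10, 6, 34], [252, 198, 3, 2, 5], [261, 214, 1, 10, 10]]
```

```bash
python3 - <<'E'
from h import *
import cv2
from plant import imaging
f=imaging.grab_frame('side'); np.savez('pics/side9.npz',**f)
A={k:np.load(f'pics/top{k}.npz')['frame'] for k in (0,9)}; S={k:np.load(f'pics/side{k}.npz')['frame'] for k in (0,9)}
def edge(img,r,c,ax,rev,th=120):
    g=cv2.cvtColor(img,6).astype(float)
    l=g[r,c[0]:c[1]] if ax=='h' else g[c[0]:c[1],r]
    return None
for r in (135,145,155,165): print('row',r,[A[k][r,190:212].max(1).tolist() for k in (0,9)])
for c in (225,240,255): print('col',c,[A[k][112:128,c].max(1).tolist() for k in (0,9)])
for r in (140,150): print('R',r,[A[k][r,268:286].max(1).tolist() for k in (0,9)])
for k in (0,9):
  for n,I in (('top',A),('side',S)):
    m=cv2.inRange(cv2.cvtColor(I[k],cv2.COLOR_BGR2HSV),(5,150,120),(20,255,255)); m[:215]=0;m[245:]=0;m[:,:235]=0;m[:,300:]=0
    M=cv2.moments(m,True); print(n,k,M['m00'],(M['m10']/M['m00'],M['m01']/M['m00']) if M['m00'] else '')
g=S
for r in (215,225): print('side L',r,[S[k][r,194:206].max(1).tolist() for k in (0,9)],'R',[S[k][r,256:268].max(1).tolist() for k in (0,9)])
E
```

```text
row 135 [[155, 151, 152, 151, 152, 151, 153, 160, 161, 165, 167, 165, 166, 165, 145, 99, 67, 53, 53, 41, 46, 43], [159, 152, 152, 156, 154, 153, 155, 163, 164, 167, 168, 167, 169, 168, 150, 101, 66, 53, 49, 43, 44, 45]]
row 145 [[157, 155, 155, 171, 232, 255, 255, 255, 255, 255, 115, 63, 47, 42, 42, 45, 44, 42, 47, 55, 64, 46], [158, 157, 157, 174, 234, 255, 255, 255, 255, 255, 154, 70, 45, 42, 45, 47, 46, 46, 48, 58, 66, 46]]
row 155 [[254, 254, 254, 254, 254, 254, 255, 242, 88, 44, 43, 46, 42, 45, 55, 62, 51, 40, 42, 39, 42, 40], [254, 254, 254, 254, 254, 254, 255, 255, 192, 79, 51, 46, 42, 46, 51, 63, 52, 41, 38, 40, 41, 41]]
row 165 [[159, 156, 152, 194, 254, 255, 255, 255, 189, 84, 59, 43, 46, 52, 53, 49, 41, 40, 41, 38, 39, 41], [161, 156, 156, 196, 254, 255, 255, 255, 255, 190, 67, 48, 43, 42, 55, 63, 42, 43, 39, 42, 41, 41]]
col 225 [[160, 164, 164, 164, 164, 157, 158, 160, 144, 78, 49, 45, 44, 45, 41, 44], [162, 166, 168, 168, 166, 160, 161, 160, 146, 80, 51, 46, 42, 46, 46, 47]]
col 240 [[160, 159, 200, 255, 255, 255, 255, 134, 47, 48, 58, 59, 59, 58, 45, 43], [160, 162, 20
[... 449 characters left out ...]
, 169, 116, 82, 77, 84], [70, 74, 73, 57, 56, 64, 54, 56, 65, 88, 119, 156, 188, 172, 114, 84, 81, 84]]
top 0 58.0 (248.5, 223.86206896551724)
side 0 28.0 (284.5, 230.5)
top 9 58.0 (248.5, 223.86206896551724)
side 9 28.0 (284.5, 230.5)
side L 215 [[118, 116, 115, 115, 90, 63, 63, 67, 57, 68, 65, 58], [117, 116, 116, 117, 89, 63, 62, 67, 56, 67, 68, 59]] R [[50, 64, 65, 64, 55, 75, 210, 228, 225, 225, 225, 227], [53, 62, 64, 60, 47, 162, 220, 225, 224, 225, 224, 226]]
side L 225 [[166, 98, 79, 68, 64, 57, 61, 66, 68, 70, 74, 75], [164, 97, 79, 68, 63, 57, 63, 67, 68, 71, 75, 74]] R [[69, 57, 64, 62, 60, 50, 119, 214, 225, 222, 222, 221], [69, 67, 54, 58, 53, 53, 127, 214, 224, 221, 221, 222]]
```

The far and back edges of the tin are unchanged to the pixel. Only the half of the ring near the seam drew in by about 1 px, as a closing ring should. The lever has left its open place, the tare button is back up, and the robot is clear.

```bash
python3 -c "
from plant import manip
print(manip.job_done(), manip.state()['time'])"
```

```text
the job is handed in; nothing more can be done
the job is handed in; nothing more can be done
```

I pushed the clamp lever round the ring until it snapped shut, then pressed the tare button fully down and let it go. The job is handed in at about 17 s of the 48 s allowed.

- **Fingertip length:** the shut fingertips turned out to sit well above the reported TCP: about 25 mm from the cameras, about 31 mm from the later button contact. My first push therefore passed over the lever without touching it, so I went 25 mm lower and repeated it.
- **Clamp:** the push force stayed at about 1.6 N or less in the readings I took, and it was near zero past centre. In the last images the lever is gone from its open place and the ring has drawn in by about 1 px near the seam. I have no direct close-up of the shut lever; the arm and fingers partly hid it in the views I had.
- **Tare button:** it met its stop about 3.5 mm below first contact at 8.6 N, more than the 4 N needed. Afterwards its image matched the starting one exactly, so it is back up.
- **Tin:** its back edge and the edges away from the seam match the starting images to the pixel, so it has not visibly moved.
- **Grey button and bystanders:** I did not touch the grey button. Image comparison showed no change at the spatula. The comparison also showed changed patches near the timer, teaspoon and bowl, which I took to be the arm and its shadow but did not check.

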